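# Bring a stock tray forward past its spring catch

## Robot

A 7-joint arm with a two-finger parallel gripper is mounted at the origin on the work surface. World frame = base frame: x ahead of the robot, y to its left, z up, the work surface at z = 0. Lengths are in m, angles in degrees, forces in N, time in s.
With the tool pointing down it reaches from about 0.425 to 1.025 m from the base axis. Payload 3.6 kg.
Tool frame: the origin (TCP) lies at the centre of the arm's flange, where the gripper is bolted on; the fingertips stand 173 mm ahead of it and the grasp point (between the pads) lies 155 mm ahead of it; x points along the fingers, y is the direction in which the jaws open and shut, and the axes are right-handed (so a half turn about x gives the same grasp; the last joint's range is limited). The gripper opens to 85 mm and grips with 20 to 120 N. Pads are 22 mm wide; open, the fingers measure 114 mm over their backs; the gripper's body (76 mm by 85 mm) begins 54 mm behind the grasp point. The pads swing forward as they close: fully open they stand 13 mm farther back than shut.
Start: joints at [-5.357, 33.873, 2.773, 92.16, -1.908, 54.013, -1.931], TCP at [0.725, 0, 0.405] pointing down, gripper open.
Joint ranges: [-153.93, 153.93], [-27.13, 128.08], [-72.61, 78.16], [10.71, 143.7], [-87.88, 267.88], [4.46, 118.87], [-176.78, 176.78]. Speed limits (degrees/s): [147.25, 147.25, 180, 180, 180, 180, 180].

## Interface

Orientations are given as a 3x3 rotation matrix whose columns are the frame's x, y, z axes.
In Python, from workcell import arm gives the robot as it stands. The module is installed in compiled form; this text tells all that it offers.
- The arm moves only by the tool carry_out, never from a script. Its argument "moves" is a list of rows, each an object of numbers: "gripper": the closure, from 0 (fully open) to 1 (shut); "dx", "dy", "dz": the shift along the tool's x, y, z normalised to -1 to 1, where 1 is 0.1 m; "rx", "ry", "rz": the turn, a rotation vector about the tool's x, y, z normalised to -1 to 1, where 1 is 90 degrees. A call has 1 to 5 rows; each row is the pose to reach, as a shift and turn from the pose commanded when the call began, along the tool's axes at that moment; what a row does not reach only later rows make up. A row lasts 1/8 s, in which the tool goes at most 62.5 mm and 10.7 degrees, less where a joint would pass 70% of its speed; a pose out of reach is approached as far as the arm can. A call with a number of a shift or a turn outside -1 to 1 is refused whole. A call with a gripper value outside its range is refused whole. The fingers move at their own pace and stop on an object; "squeeze" is the grip in N (left out, the last holds). Time passes only in rows, so rows that repeat a pose let the fingers close. It gives the time, the measured TCP pose, the force and the opening at its end, in the units of the state.
- arm.observe(): the state, without advancing time (a new reading comes with each control period).
- arm.camera(name): name is "scene" or "side" or "wrist"; returns a dict with "image" (400x640x3 uint8, red, green, blue), "fov_y" (degrees; the focal length in pixels is half the picture's height over the tangent of half this angle, whatever the lens; pixels are square), "cx", "cy" (the principal point, pixels), "rvec" (rotation vector, rad) and "tvec" (3), from world to camera coordinates, as OpenCV has them; the wrist camera has in their place "mount" (4x4, takes a point from camera to tool coordinates, whose origin is the TCP and whose axes are the tool frame's). Camera axes: x right, y down, z forward; pixel columns grow to the right and rows downward; lengths in m; the calibration is good to about 2 mm. The wrist camera is an equidistant fisheye: a pixel r from the principal point sees the ray r / f radians off the axis. A picture is of the moment at which its call begins: read the wrist's pose just before it. There is no depth.
- arm.hand_in(): hands the job in, once; it reports no verdict.
The state is a dict: "time": time; "joints": joint angles; "joint_velocities": joint speeds; "joint_torque": joint torques, N m; "tool_pos": TCP position; "tool_rot": TCP orientation; "ft_force": force on the tool from outside, world axes, zero at the start; "ft_torque": the same for the moment, N m; "opening": finger opening in m.
Only numpy, scipy, OpenCV 4.12 (cv2) and the standard library are available. Lean on these libraries where they do the work, as an engineer would, in place of code of your own. Each camera call takes 0.05 s, during which the arm holds its last target.

## Task

Bring the tray of bent pipe elbows forward to its picking position: with the fingertips, reach through the finger window behind its bin, press the spring catch down and keep it down while you slide the tray towards the robot, up to the front stop, so that the catch springs up again behind the tray's rear edge. Only press and push, do not lift the tray. Leave the tray of straight sleeves locked where it is, do not disturb the other things, and finish clear of everything.

Things in the scene. Friction and masses are not known exactly. Their poses are not given: they have to be found in the camera images.
- elbow_lane: Fixed runner, 268 mm long (x), 112 wide, 44 high; origin: centre of its underside. -x end = FRONT, towards the robot, closed by a stop (inner face x = -124 mm). Side channels leave the tray 2 mm of play. Between them an open trough 64 mm wide, floor 8 mm above the bench, lets fingertips travel below the tray; only the catch housing (46 x 42 mm, top 21 mm above the bench) is in it. Left or right varies.
- elbow_tray: Loose steel tray 180 (x) x 90 x 6 mm, about 0.8 kg; origin: centre of its underside, 32 mm above the bench; -x = front. Red bin on its front part (x -88 to +8 mm, 76 wide, rim 40 mm above the underside); then a finger window through the plate, x +30 to +74 mm, 60 wide; then a rear bar to x = +90 mm. The bin holds bent pipe elbows: this is the tray to move.
- elbow_window (a point): Centre of the tray's finger window, level with the plate's upper face (38 mm above the bench).
- elbow_catch (a joint): Spring catch: 0 = up, 0.017 (m) = fully down. 1.3 N starts it, 4 N holds it at the bottom. Up, it stands in the tray's window and blocks the tray both ways; pressed over 12 mm it is below the tray's underside and the tray slides over it. It springs up when nothing covers it.
- elbow_catch_top (a point): Centre of the flat top of the catch, a vertical steel block 36 mm along the runner x 30 mm across, at x = +80 mm of the runner. Up, its top is 44 mm above the bench, 6 mm above the tray plate's upper face (38 mm); fully down 27 mm.
- sleeve_lane: Second runner, the same as elbow_lane in every size, for the tray of straight sleeves. Left or right varies.
- sleeve_tray: Tray the same as elbow_tray in every size. The bin holds straight pipe sleeves: this tray stays locked.
- sleeve_window (a point): Centre of the tray's finger window, level with the plate's upper face (38 mm above the bench).
- sleeve_catch (a joint): The same spring catch on the other runner; not to be used.
- sleeve_catch_top (a point): As elbow_catch_top, on the other runner.
- coupling: Bystander: grey plastic pipe coupling standing upright, 42 mm diameter, 46 high, between the two runners; origin at its underside, not to be moved.
- tape_roll: Bystander: yellow roll of tape lying flat, 84 mm diameter, 22 high; origin at its underside, not to be moved.
- screwdriver: Bystander: screwdriver lying on the bench, not to be moved.
- spray_can: Bystander: grey can, 56 mm diameter, 150 high; origin at its underside, not to be moved.
- jar: Bystander: jar, 64 mm diameter, 75 high; origin at its underside, not to be moved.
- flange: Bystander: dark steel pipe flange lying flat, 90 mm diameter, 40 high; origin at its underside, not to be moved.
- carton: Bystander: cardboard carton 100 x 110 x 90 mm; origin at its underside, not to be moved.
There are look-alikes about, which are no part of the job. What is shaped like the elbow_tray but green is not meant.

How it is judged:
By the outcome, as a careful person would: the job done as asked, in the order asked, and still so for the second after the job is handed in, with the robot touching nothing.
It also fails if it takes over 35 s, if anything falls off the work surface, if the arm or the gripper's body presses on something with over 40 N, if the wrist force passes 120 N, or if a joint passes its speed limit or range.

## Working session

There is one attempt and no reset: what is moved stays moved. The work goes in short steps, Python scripts to look and compute and a tool call to move; the robot and the scene stay as the last step left them, time stands still between calls to the robot, and variables do not carry over. Pictures are saved under pics/ and viewed, and the job is handed in when it is done.

Besides the shell and the picture viewer there is one more tool, called after "Call:" as name([rows], argument=value, ...), one row to a line, values as JSON. carry_out: Moves the arm, as the interface text tells. Scaled input: -1 to 1 covers 0.1 m each way for a shift and 90 degrees each way for a turn. Its arguments: {"type":"object","properties":{"moves":{"type":"array"},"squeeze":{"type":"number"}},"required":["moves"]}

```bash
mkdir -p pics; cat > h.py <<'E'
import numpy as np, cv2, json
from workcell import arm
def snap(name,fn):
    s=arm.observe(); c=arm.camera(name)
    cv2.imwrite(f'pics/{fn}.png',cv2.cvtColor(c['image'],cv2.COLOR_RGB2BGR))
    d={k:(np.array(v).tolist() if not isinstance(v,(int,float)) else v) for k,v in c.items() if k!='image'}
    d['tp']=np.array(s['tool_pos']).tolist(); d['tr']=np.array(s['tool_rot']).tolist(); d['name']=name
    json.dump(d,open(f'pics/{fn}.json','w')); return c['image'],d
def load(fn): return cv2.imread(f'pics/{fn}.png'),json.load(open(f'pics/{fn}.json'))
def ray(d,u,v):
    f=200/np.tan(np.radians(d['fov_y'])/2); x=(u-d['cx']);y=(v-d['cy'])
    if 'mount' in d:
        r=np.hypot(x,y); t=r/f; k=np.sin(t)/max(r,1e-9)
        q=np.array([x*k,y*k,np.cos(t)]); M=np.array(d['mount']); R=np.array(d['tr'])
        return np.array(d['tp'])+R@M[:3,3], R@M[:3,:3]@q
    R=cv2.Rodrigues(np.array(d['rvec']))[0]; t=np.array(d['tvec']).ravel()
    q=np.array([x/f,y/f,1.]); return -R.T@t, R.T@q
def on(d,u,v,z):
    o,q=ray(d,u,v); return o+q*(z-o[2])/q[2]
def proj(d,P):
    f=200/np.tan(np.radians(d['fov_y'])/2); P=np.array(P,float)
    if 'mount' in d:
        M=np.array(d['mount']);R=np.array(d['tr']); p=R.T@(P-np.array(d['tp'])); q=M[:3,:3].T@(p-M[:3,3])
        r=np.hypot(q[0],q[1]); t=np.arctan2(r,q[2]); return np.array([d['cx']+f*t*q[0]/r,d['cy']+f*t*q[1]/r])
    R=cv2.Rodrigues(np.array(d['rvec']))[0]; q=R@P+np.array(d['tvec']).ravel()
    return np.array([d['cx']+f*q[0]/q[2],d['cy']+f*q[1]/q[2]])
E
python3 - <<'E'
from h import *
for n in ['scene','side','wrist']:
    i,d=snap(n,n+'0'); print({k:v for k,v in d.items()})
print(arm.observe())
E
```

```text
{'fov_y': 57.59842156924424, 'cx': 319.0455040842587, 'cy': 199.95469866200855, 'rvec': [0.9675723592794403, 2.2823279107621466, -1.252202992830634], 'tvec': [0.35091107400394284, -0.10922825887514809, 1.5135258130407918], 'tp': [0.7245655339164193, 4.3861776013454e-05, 0.4035147881035073], 'tr': [[-0.0022651739830561357, 0.9999974325953149, 6.155977288426722e-05], [-8.988330908833242e-05, 6.135632871300527e-05, -0.999999994078196], [-0.9999974304506075, -0.0022651795028381704, 8.974409556201563e-05]], 'name': 'scene'}
{'fov_y': 48.41942435275075, 'cx': 316.8639903751858, 'cy': 198.9694520413922, 'rvec': [0.7315805830510858, -2.5487896572369317, 1.169645301102406], 'tvec': [0.4052786696544361, 0.2477040711128382, 1.0346248373061828], 'tp': [0.7245658982507035, 3.5780131854698946e-05, 0.4035507708160805], 'tr': [[-0.002248935521218728, 0.9999974615808576, 0.00013827820742966774], [-0.00013092420682931104, 0.000137984115090354, -0.9999999819096179], [-0.9999974625707174, -0.002248953584499279, 0.00013061355711101427]], 'name': 'side'}
{'fov_y': 65.70646984690485, 'cx': 319.845380813453
[... 769 characters left out ...]
2143]), 'joint_velocities': array([-0.08921024, -0.11159181,  0.07310118, -0.25246445,  0.036832  ,
       -0.03060209,  0.0213403 ]), 'joint_torque': array([ 2.83839137e-03, -5.49247491e+01,  1.54947661e+00, -1.98453355e+01,
        9.54968476e-03,  5.72513367e-03,  5.49048636e-06]), 'tool_pos': array([7.24664519e-01, 3.24096401e-05, 4.03778840e-01]), 'tool_rot': array([[-1.77322397e-03,  9.99998423e-01,  9.45647227e-05],
       [-1.28744634e-04,  9.43365772e-05, -9.99999987e-01],
       [-9.99998420e-01, -1.77323612e-03,  1.28577151e-04]]), 'ft_force': array([ 0.06512723, -1.17043698,  0.45756901]), 'ft_torque': array([ 0.00180571, -0.02943977,  0.02252289]), 'opening': 0.0850799391720283}
```

View pics/scene0.png

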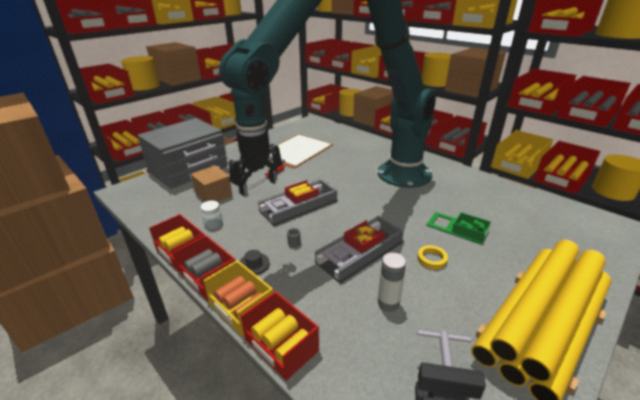

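View pics/side0.png

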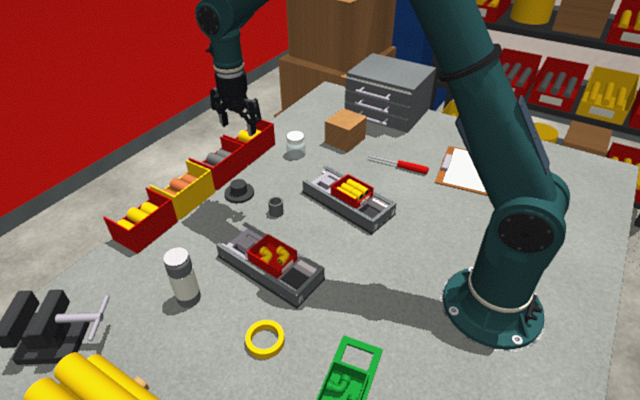

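View pics/wrist0.png

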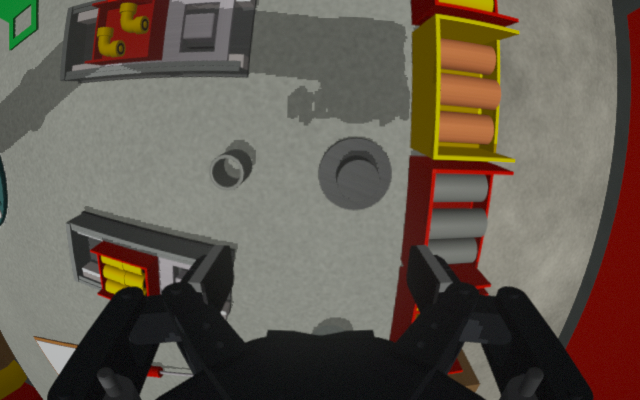

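The elbows (wrist image, about (125,30)) are on the left lane (+y). The sleeves are on the lane at (125,270). I'll zoom in on the elbow lane to measure it.

```bash
python3 - <<'E'
from h import *
i,d=load('wrist0'); cv2.imwrite('pics/wz.png',cv2.resize(i[0:90,50:270],None,fx=3.6,fy=3.6,interpolation=cv2.INTER_CUBIC))
i,d=load('side0'); cv2.imwrite('pics/sz.png',cv2.resize(i[215:315,205:335],None,fx=6,fy=6,interpolation=cv2.INTER_CUBIC))
E
```

```text
(no output)
```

View pics/wz.png

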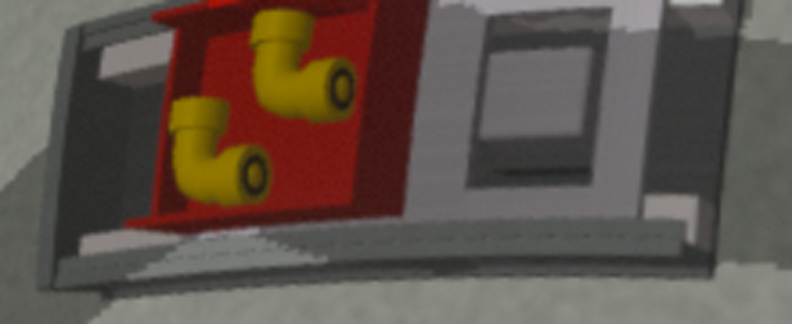

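View pics/sz.png

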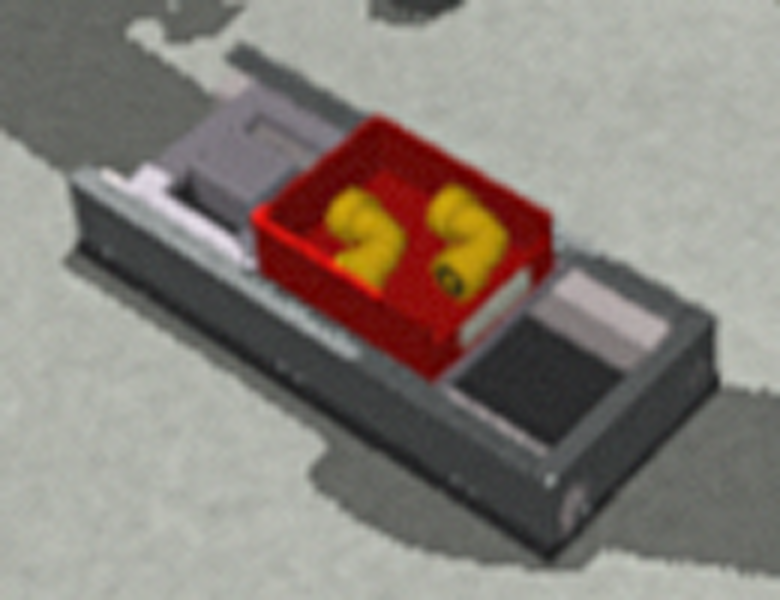

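```bash
python3 - <<'E'
from h import *
_,s=load('side0');_,w=load('wrist0')
S=lambda u,v,z:on(s,205+u/6,215+v/6,z)
W=lambda u,v,z:on(w,50+u/3.6,v/3.6,z)
fl,fr,rl,rr=[S(*p,.044) for p in[(550,480),(715,320),(75,175),(240,45)]]
print('side corners',fl,fr,rl,rr)
print('len',np.linalg.norm((fl-rl)),np.linalg.norm(fr-rr),'wid',np.linalg.norm(fl-fr),np.linalg.norm(rl-rr))
for a,b in((rl,fl),(rr,fr)): e=a-b; print('yaw',np.degrees(np.arctan2(e[1],e[0])))
print('ctr',(fl+fr+rl+rr)/4)
print('wrist catch top corners',[W(*p,.044) for p in[(487,52),(590,45),(580,135),(480,140)]])
print('wrist window',[W(*p,.038) for p in[(487,15),(610,8),(592,185),(467,188)]])
print('coupling',on(w,228,172,.046))
E
```

```text
side corners [0.38093531 0.24078014 0.044     ] [0.36917817 0.14082874 0.044     ] [0.64220106 0.21566516 0.044     ] [0.63357319 0.11634536 0.044     ]
len 0.2624700976391809 0.2655261976755991 wid 0.10064051618723341 0.09969385004370636
yaw -5.490863277637858
yaw -5.29058873308847
ctr [0.50647193 0.17840485 0.044     ]
wrist catch top corners [array([0.57214407, 0.18724872, 0.044     ]), array([0.60729391, 0.18423111, 0.044     ]), array([0.60490405, 0.15463846, 0.044     ]), array([0.5708348 , 0.15753055, 0.044     ])]
wrist window [array([0.56864493, 0.20271703, 0.038     ]), array([0.61133437, 0.19834035, 0.038     ]), array([0.60699341, 0.13928119, 0.038     ]), array([0.56368435, 0.14353204, 0.038     ])]
coupling [0.62123634 0.00284462 0.046     ]
```

Call:
carry_out([
  {"gripper": 1,"dx": 0.1,"dy": -0.3,"dz": -0.3,"rx": 0.11},
  {"gripper": 1,"dx": 0.2,"dy": -0.6,"dz": -0.6,"rx": 0.22},
  {"gripper": 1,"dx": 0.2,"dy": -0.85,"dz": -0.87,"rx": 0.33},
  {"gripper": 1,"dx": 0.2,"dy": -0.85,"dz": -0.87,"rx": 0.44},
  {"gripper": 1,"dx": 0.2,"dy": -0.85,"dz": -0.87,"rx": 0.53},
], squeeze=30)

```text
invalid input
```

```bash
cat >> h.py <<'E'
def plan(T,yaw=-5.4):
    """shift & turn in tool units from present pose to TCP T, tool x down, tool z = -lane x"""
    o=arm.observe(); R=np.array(o['tool_rot']); p=np.array(o['tool_pos'])
    a=np.radians(yaw); z=np.array([-np.cos(a),-np.sin(a),0]); x=np.array([0,0,-1.]); y=np.cross(z,x)
    G=np.c_[x,y,z]; rv=cv2.Rodrigues(R.T@G)[0].ravel()
    print('t',round(o['time'],2),'tcp',p.round(4),'d',(R.T@(np.array(T)-p)/.1).round(3),'r',(np.degrees(rv)/90).round(3),'F',np.round(o['ft_force'],1),'j7',round(float(o['joints'][6]),1),'open',round(o['opening'],4))
E
python3 -c "
from h import *
plan([.555,.174,.36])"
```

```text
t 0.15 tcp [0.7247 0.     0.4038] d [ 0.441 -1.696 -1.74 ] r [1.06e+00 1.00e-03 1.00e-03] F [ 0.1 -1.2  0.5] j7 -1.9 open 0.0851
```

Call:
carry_out([
  {"gripper": 1,"dx": 0.1,"dy": -0.3,"dz": -0.3,"rx": 0.11,"ry": 0,"rz": 0},
  {"gripper": 1,"dx": 0.2,"dy": -0.6,"dz": -0.6,"rx": 0.22,"ry": 0,"rz": 0},
  {"gripper": 1,"dx": 0.2,"dy": -0.85,"dz": -0.87,"rx": 0.33,"ry": 0,"rz": 0},
  {"gripper": 1,"dx": 0.2,"dy": -0.85,"dz": -0.87,"rx": 0.44,"ry": 0,"rz": 0},
  {"gripper": 1,"dx": 0.2,"dy": -0.85,"dz": -0.87,"rx": 0.53,"ry": 0,"rz": 0},
], squeeze=30)

```text
time: 0.78
tool_pos: [0.6394, 0.0879, 0.3844]
tool_rot: [[-0.001, 0.671, -0.742], [0.0, -0.742, -0.671], [-1.0, -0.001, 0.001]]
ft_force: [0.3, -0.5, -0.9]
opening: -0.0
```

```bash
python3 -c "
from h import *
plan([.555,.174,.36])"
```

```text
t 0.78 tcp [0.6394 0.0879 0.3844] d [ 0.245 -1.205  0.048] r [0.528 0.    0.   ] F [ 0.3 -0.5 -0.9] j7 -49.8 open -0.0
```

Call:
carry_out([
  {"gripper": 1,"dx": 0.1,"dy": -0.4,"dz": 0.02,"rx": 0.11,"ry": 0,"rz": 0},
  {"gripper": 1,"dx": 0.2,"dy": -0.8,"dz": 0.05,"rx": 0.22,"ry": 0,"rz": 0},
  {"gripper": 1,"dx": 0.25,"dy": -1.0,"dz": 0.05,"rx": 0.33,"ry": 0,"rz": 0},
  {"gripper": 1,"dx": 0.25,"dy": -1.0,"dz": 0.05,"rx": 0.44,"ry": 0,"rz": 0},
  {"gripper": 1,"dx": 0.25,"dy": -1.0,"dz": 0.05,"rx": 0.53,"ry": 0,"rz": 0},
])

```text
time: 1.4
tool_pos: [0.5685, 0.1582, 0.3594]
tool_rot: [[-0.001, -0.098, -0.995], [-0.0, -0.995, 0.098], [-1.0, 0.0, 0.001]]
ft_force: [0.3, 0.5, -0.8]
opening: -0.0
```

```bash
python3 -c "
from h import *
plan([.555,.174,.36]); i,d=snap('wrist','wrist1'); plan([.555,.174,.36])
cv2.imwrite('pics/wrist1z.png',cv2.resize(cv2.imread('pics/wrist1.png')[0:280,120:520],None,fx=2,fy=2,interpolation=cv2.INTER_CUBIC))"
```

```text
t 1.4 tcp [0.5685 0.1582 0.3594] d [-0.006 -0.144  0.15 ] r [-0.002  0.    -0.   ] F [ 0.3  0.5 -0.8] j7 -95.1 open -0.0
t 1.45 tcp [0.5687 0.1582 0.3593] d [-0.007 -0.143  0.152] r [-0.004  0.    -0.   ] F [ 0.5 -0.3 -0.4] j7 -95.2 open -0.0001
```

View pics/wrist1z.png

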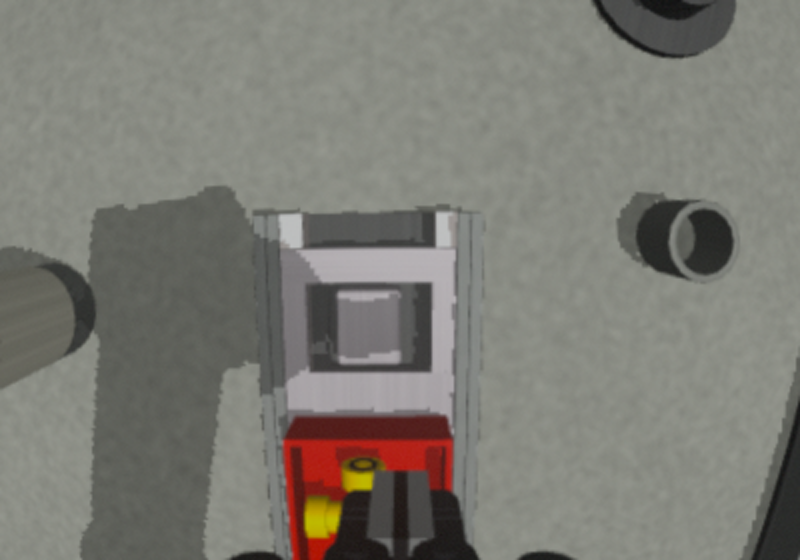

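```bash
python3 - <<'E'
from h import *
_,w=load('wrist1')
W=lambda u,v,z:on(w,120+u/2,v/2,z)
c=np.array([W(*p,.044) for p in[(337,291),(400,290),(402,362),(337,363)]]); win=np.array([W(*p,.038) for p in[(306,283),(432,283),(432,372),(306,372)]])
print(c.round(4),c.mean(0)); print(win.round(4),win.mean(0))
for q in (c,win):
    for a,b in((0,3),(1,2),(1,0),(2,3)): e=q[a]-q[b]; print(np.linalg.norm(e).round(4),np.degrees(np.arctan2(e[1],e[0])).round(2))
bar=np.array([W(*p,.038) for p in[(282,248),(455,248)]]);print('bar rear',bar)
s=np.array([W(*p,.044) for p in[(484,212),(475,540),(254,212),(272,540)]]);print('sides',s,[np.degrees(np.arctan2(*(s[i]-s[i+1])[1::-1])) for i in(0,2)])
R=np.array(w['tr']);t=np.array(w['tp'])
for z in(.173,.16):
  for y in (-.0145,.0145): print('tip',z,(proj(w,t+R@[z,y,-.011])-[120,0])*2)
E
```

```text
[[0.607  0.1836 0.044 ]
 [0.6045 0.1544 0.044 ]
 [0.5702 0.1569 0.044 ]
 [0.5728 0.1877 0.044 ]] [0.58861462 0.17064033 0.044     ]
[[0.6118 0.1986 0.038 ]
 [0.6056 0.1391 0.038 ]
 [0.5623 0.1429 0.038 ]
 [0.5684 0.2043 0.038 ]] [0.58705846 0.17122377 0.038     ]
0.0345 -6.86
0.0344 -4.02
0.0293 -95.01
0.031 -94.8
0.0438 -7.48
0.0435 -4.97
0.0597 -95.95
0.0617 -95.68
bar rear [[0.62985441 0.20800932 0.038     ]
 [0.62123948 0.12688825 0.038     ]]
sides [[0.6371888  0.11260325 0.044     ]
 [0.47011196 0.12761394 0.044     ]
 [0.64858157 0.2180327  0.044     ]
 [0.47987941 0.23564392 0.044     ]] [np.float64(-5.133846013654401), np.float64(-5.9596591534782775)]
tip 0.173 [341.78512644 460.61803073]
tip 0.173 [457.25222662 460.60834652]
tip 0.16 [336.91776929 482.17290163]
tip 0.16 [462.08728102 482.16390954]
```

```bash
python3 -c "
from h import *
plan([.5805,.1715,.245],-5.5)"
```

```text
t 1.45 tcp [0.5687 0.1582 0.3593] d [ 1.143 -0.144 -0.105] r [-0.003  0.    -0.   ] F [ 0.5 -0.3 -0.4] j7 -95.2 open -0.0001
```

Call:
carry_out([
  {"gripper": 1,"dx": 0.3,"dy": -0.14,"dz": -0.1,"rx": 0,"ry": 0,"rz": 0},
  {"gripper": 1,"dx": 0.7,"dy": -0.14,"dz": -0.1,"rx": 0,"ry": 0,"rz": 0},
  {"gripper": 1,"dx": 1.0,"dy": -0.14,"dz": -0.1,"rx": 0,"ry": 0,"rz": 0},
  {"gripper": 1,"dx": 1.0,"dy": -0.14,"dz": -0.1,"rx": 0,"ry": 0,"rz": 0},
])

```text
time: 1.95
tool_pos: [0.5792, 0.1705, 0.2575]
tool_rot: [[-0.005, -0.093, -0.996], [-0.001, -0.996, 0.093], [-1.0, 0.002, 0.005]]
ft_force: [-1.3, 0.4, -0.0]
opening: -0.0002
```

```bash
python3 -c "
from h import *
plan([.5805,.1715,.245],-5.5); i,d=snap('wrist','wrist2');snap('side','side2'); 
a=cv2.resize(cv2.imread('pics/wrist2.png')[0:400,160:480],(480,600),interpolation=cv2.INTER_CUBIC);cv2.imwrite('pics/wrist2z.png',a)
cv2.imwrite('pics/side2z.png',cv2.resize(cv2.imread('pics/side2.png')[150:315,180:380],None,fx=3.5,fy=3.5,interpolation=cv2.INTER_CUBIC))"
```

```text
t 1.95 tcp [0.5792 0.1705 0.2575] d [ 0.125 -0.012 -0.013] r [ 0.002  0.003 -0.001] F [-1.3  0.4 -0. ] j7 -91.0 open -0.0002
```

View pics/wrist2z.png

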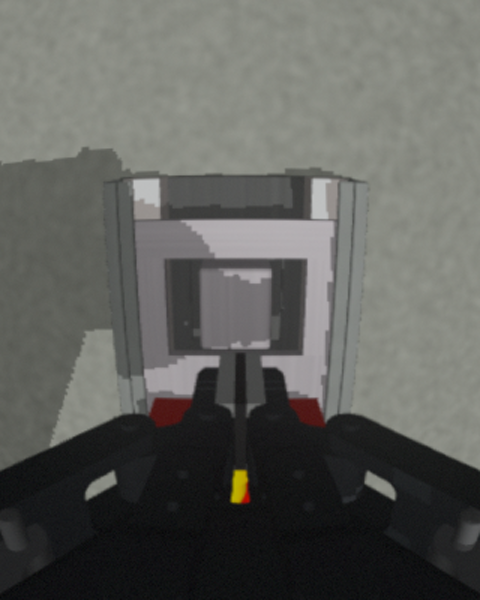

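View pics/side2z.png

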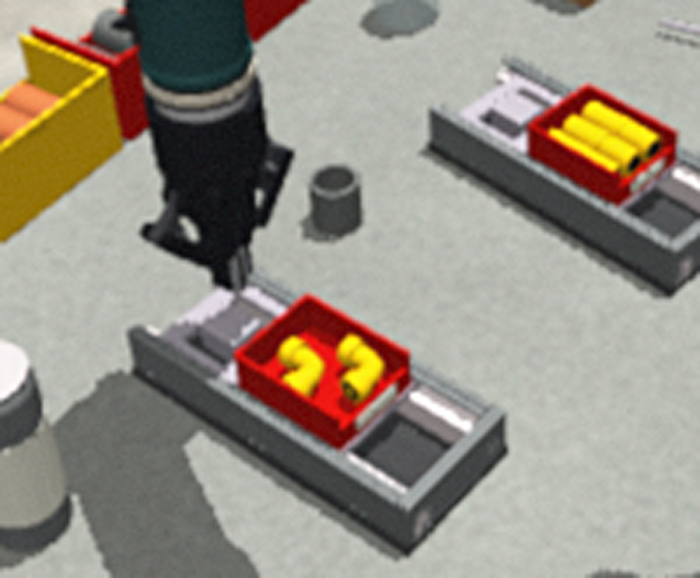

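```bash
python3 - <<'E'
from h import *
_,w=load('wrist2')
W=lambda u,v,z:on(w,160+u/1.5,v/1.5,z)
c=np.array([W(*p,.044) for p in[(200,268),(270,268),(272,349),(202,349)]]); win=np.array([W(*p,.038) for p in[(165,259),(307,259),(303,354),(168,354)]])
print(c.round(4),c.mean(0)); print(win.round(4),win.mean(0))
R=np.array(w['tr']);t=np.array(w['tp']); print(t)
tip=[(proj(w,t+R@[.173,y,-.011])-[160,0])*1.5 for y in(-.0075,.0075)];print(tip)
snap('wrist','x'); plan([.5805,.1715,.225],-5.5)
E
```

```text
[[0.6076 0.1836 0.044 ]
 [0.605  0.1553 0.044 ]
 [0.5692 0.157  0.044 ]
 [0.572  0.187  0.044 ]] [0.58845395 0.17072868 0.044     ]
[[0.6116 0.1986 0.038 ]
 [0.606  0.1391 0.038 ]
 [0.5627 0.1431 0.038 ]
 [0.5683 0.2034 0.038 ]] [0.58714429 0.17103848 0.038     ]
[0.57919597 0.17046728 0.25750356]
[array([217.19179903, 345.55861566]), array([262.08093746, 345.55489265])]
t 2.1 tcp [0.581  0.1705 0.2608] d [ 0.358 -0.01   0.006] r [ 0.001 -0.001  0.   ] F [-0.1 -0.1  0.4] j7 -91.0 open -0.0002
```

Call:
carry_out([
  {"gripper": 1,"dx": 0.25,"dy": -0.01,"dz": 0,"rx": 0,"ry": 0,"rz": 0},
  {"gripper": 1,"dx": 0.4,"dy": -0.01,"dz": 0,"rx": 0,"ry": 0,"rz": 0},
  {"gripper": 1,"dx": 0.5,"dy": -0.01,"dz": 0,"rx": 0,"ry": 0,"rz": 0},
  {"gripper": 1,"dx": 0.57,"dy": -0.01,"dz": 0,"rx": 0,"ry": 0,"rz": 0},
  {"gripper": 1,"dx": 0.57,"dy": -0.01,"dz": 0,"rx": 0,"ry": 0,"rz": 0},
])

```text
time: 2.72
tool_pos: [0.5807, 0.1717, 0.2029]
tool_rot: [[0.001, -0.094, -0.996], [0.0, -0.996, 0.094], [-1.0, -0.001, -0.001]]
ft_force: [-0.4, 0.2, 3.9]
opening: 0.0
```

```bash
python3 -c "
from h import *
plan([.5805,.1715,.2],-5.5); i,d=snap('wrist','wrist3');snap('side','side3'); plan([.5805,.1715,.2],-5.5)
a=cv2.resize(cv2.imread('pics/wrist3.png')[0:400,160:480],(480,600),interpolation=cv2.INTER_CUBIC);cv2.imwrite('pics/wrist3z.png',a)
cv2.imwrite('pics/side3z.png',cv2.resize(cv2.imread('pics/side3.png')[200:300,190:310],None,fx=6,fy=6,interpolation=cv2.INTER_CUBIC))"
```

```text
t 2.73 tcp [0.5807 0.1717 0.2029] d [0.029 0.003 0.002] r [ 0.001 -0.     0.   ] F [-0.4  0.2  3.9] j7 -88.7 open 0.0
t 2.83 tcp [0.5806 0.1717 0.2032] d [0.032 0.002 0.001] r [ 0.001 -0.     0.   ] F [0.5 0.  3.3] j7 -88.7 open -0.0001
```

View pics/wrist3z.png

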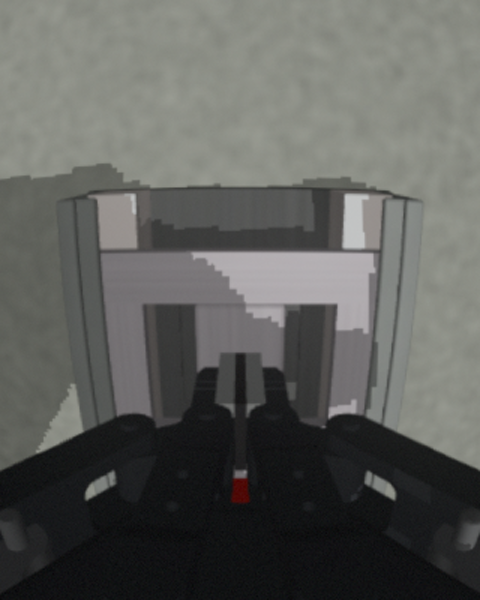

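View pics/side3z.png

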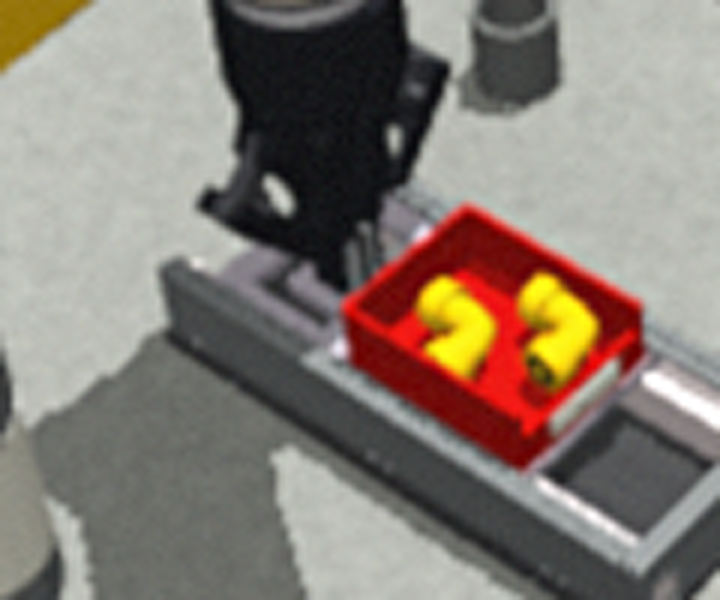

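Call:
carry_out([
  {"gripper": 1,"dx": 0.01,"dy": 0,"dz": 0.03,"rx": 0,"ry": 0,"rz": 0},
  {"gripper": 1,"dx": 0.01,"dy": 0,"dz": 0.07,"rx": 0,"ry": 0,"rz": 0},
  {"gripper": 1,"dx": 0.01,"dy": 0,"dz": 0.12,"rx": 0,"ry": 0,"rz": 0},
  {"gripper": 1,"dx": 0.01,"dy": 0,"dz": 0.17,"rx": 0,"ry": 0,"rz": 0},
  {"gripper": 1,"dx": 0.01,"dy": 0,"dz": 0.22,"rx": 0,"ry": 0,"rz": 0},
])

```text
time: 3.45
tool_pos: [0.5611, 0.1732, 0.2027]
tool_rot: [[0.009, -0.095, -0.995], [-0.0, -0.995, 0.095], [-1.0, -0.0, -0.009]]
ft_force: [5.7, -0.2, 0.5]
opening: -0.0002
```

```bash
python3 -c "
from h import *
i,d=snap('wrist','wrist4');snap('side','side4'); plan([.5805,.1715,.2],-5.5)
a=cv2.resize(cv2.imread('pics/wrist4.png')[0:400,160:480],(480,600),interpolation=cv2.INTER_CUBIC)
b=cv2.resize(cv2.imread('pics/side4.png')[200:300,190:310],(320,267),interpolation=cv2.INTER_CUBIC)
o=np.zeros((600,800,3),np.uint8);o[:,:480]=a;o[:267,480:]=b;cv2.imwrite('pics/c4.png',o)"
```

```text
t 3.55 tcp [0.56   0.1733 0.2026] d [ 0.027 -0.001 -0.206] r [ 0.001 -0.004  0.   ] F [ 5.1 -0.3  4. ] j7 -88.8 open 0.0003
```

View pics/c4.png

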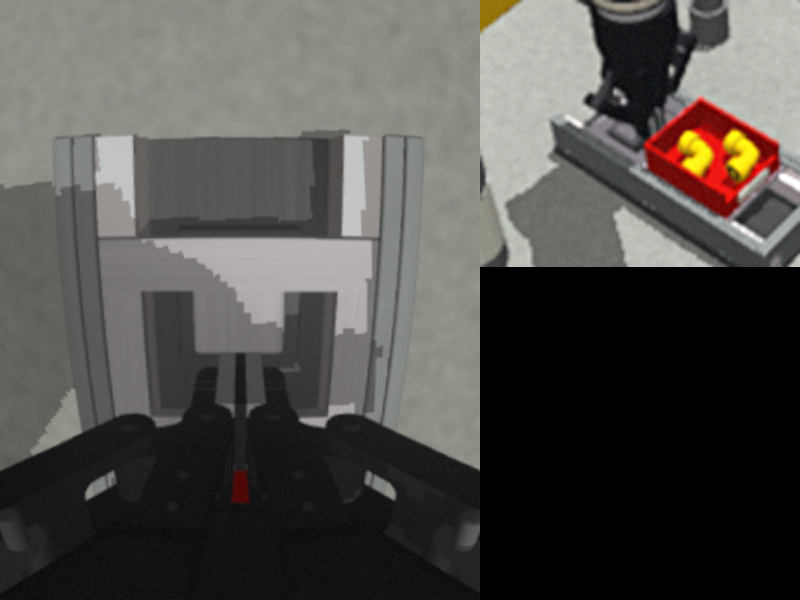

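Call:
carry_out([
  {"gripper": 1,"dx": 0,"dy": 0,"dz": 0.07,"rx": 0,"ry": 0,"rz": 0},
  {"gripper": 1,"dx": 0,"dy": 0,"dz": 0.14,"rx": 0,"ry": 0,"rz": 0},
  {"gripper": 1,"dx": 0,"dy": 0,"dz": 0.21,"rx": 0,"ry": 0,"rz": 0},
  {"gripper": 1,"dx": 0,"dy": 0,"dz": 0.28,"rx": 0,"ry": 0,"rz": 0},
  {"gripper": 1,"dx": 0,"dy": 0,"dz": 0.34,"rx": 0,"ry": 0,"rz": 0},
])

```text
time: 4.18
tool_pos: [0.5269, 0.1766, 0.2026]
tool_rot: [[0.008, -0.095, -0.995], [-0.0, -0.995, 0.095], [-1.0, -0.001, -0.008]]
ft_force: [6.1, 0.1, 2.6]
opening: -0.0001
```

```bash
cat > c.py <<'E'
import sys
from h import *
n=sys.argv[1]
i,d=snap('wrist','wrist'+n);snap('side','side'+n); plan([.5805,.1715,.2],-5.5)
a=cv2.resize(cv2.imread(f'pics/wrist{n}.png')[0:400,160:480],(480,600),interpolation=cv2.INTER_CUBIC)
b=cv2.resize(cv2.imread(f'pics/side{n}.png')[205:310,205:331],(320,267),interpolation=cv2.INTER_CUBIC)
o=np.zeros((600,800,3),np.uint8);o[:,:480]=a;o[:267,480:]=b;cv2.imwrite(f'pics/c{n}.png',o)
E
python3 c.py 5
```

```text
t 4.28 tcp [0.526  0.1767 0.2024] d [ 0.027  0.    -0.547] r [ 0.001 -0.003  0.   ] F [ 4.9 -0.8  4. ] j7 -88.9 open -0.0001
```

View pics/c5.png

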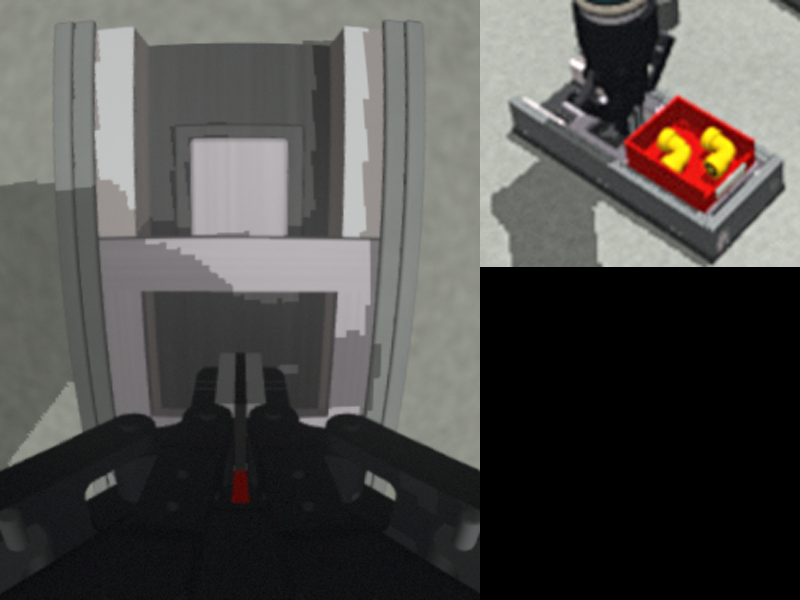

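Call:
carry_out([
  {"gripper": 1,"dx": 0,"dy": 0,"dz": 0.03,"rx": 0,"ry": 0,"rz": 0},
  {"gripper": 1,"dx": 0,"dy": 0,"dz": 0.05,"rx": 0,"ry": 0,"rz": 0},
  {"gripper": 1,"dx": 0,"dy": 0,"dz": 0.07,"rx": 0,"ry": 0,"rz": 0},
  {"gripper": 1,"dx": 0,"dy": 0,"dz": 0.08,"rx": 0,"ry": 0,"rz": 0},
  {"gripper": 1,"dx": 0,"dy": 0,"dz": 0.08,"rx": 0,"ry": 0,"rz": 0},
])

```text
time: 4.9
tool_pos: [0.5189, 0.1774, 0.2024]
tool_rot: [[0.007, -0.095, -0.995], [-0.0, -0.995, 0.095], [-1.0, -0.001, -0.007]]
ft_force: [6.2, -0.7, 2.9]
opening: -0.0001
```

```bash
python3 c.py 6
```

```text
t 5.0 tcp [0.5189 0.1774 0.2024] d [ 0.029  0.    -0.619] r [ 0.001 -0.004  0.   ] F [6.6 0.1 2.4] j7 -89.0 open 0.0
```

View pics/c6.png

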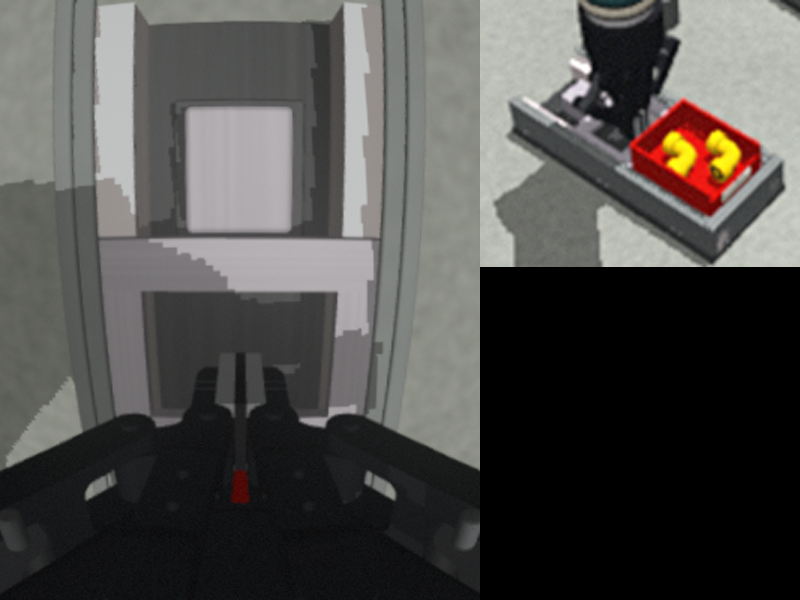

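The catch has sprung up behind the rear bar. I'll push gently on to the stop.

Call:
carry_out([
  {"gripper": 1,"dx": 0,"dy": 0,"dz": 0.02,"rx": 0,"ry": 0,"rz": 0},
  {"gripper": 1,"dx": 0,"dy": 0,"dz": 0.03,"rx": 0,"ry": 0,"rz": 0},
  {"gripper": 1,"dx": 0,"dy": 0,"dz": 0.04,"rx": 0,"ry": 0,"rz": 0},
  {"gripper": 1,"dx": 0,"dy": 0,"dz": 0.04,"rx": 0,"ry": 0,"rz": 0},
])

```text
time: 5.5
tool_pos: [0.5151, 0.1777, 0.2024]
tool_rot: [[0.007, -0.095, -0.995], [-0.0, -0.995, 0.095], [-1.0, -0.001, -0.007]]
ft_force: [7.1, -1.8, 3.4]
opening: -0.0003
```

```bash
python3 c.py 7
```

```text
t 5.6 tcp [0.5151 0.1778 0.2024] d [ 0.029  0.    -0.657] r [ 0.    -0.005  0.   ] F [ 6.4 -0.7  2. ] j7 -89.0 open -0.0003
```

View pics/c7.png

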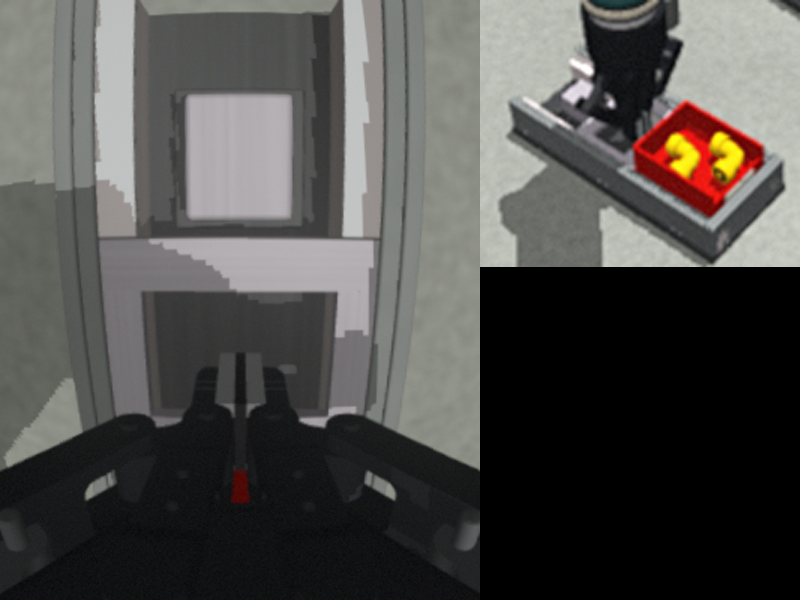

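Call:
carry_out([
  {"gripper": 1,"dx": 0,"dy": 0,"dz": 0.02,"rx": 0,"ry": 0,"rz": 0},
  {"gripper": 1,"dx": 0,"dy": 0,"dz": 0.03,"rx": 0,"ry": 0,"rz": 0},
  {"gripper": 1,"dx": 0,"dy": 0,"dz": 0.03,"rx": 0,"ry": 0,"rz": 0},
])

```text
time: 5.98
tool_pos: [0.514, 0.1781, 0.2026]
tool_rot: [[0.013, -0.096, -0.995], [-0.0, -0.995, 0.096], [-1.0, -0.001, -0.013]]
ft_force: [10.2, -0.9, -0.9]
opening: -0.0003
```

```bash
python3 c.py 8
```

```text
t 6.08 tcp [0.514  0.1781 0.2026] d [ 0.034  0.002 -0.668] r [ 0.    -0.008  0.001] F [10.8 -1.  -1.1] j7 -89.0 open -0.0001
```

View pics/c8.png

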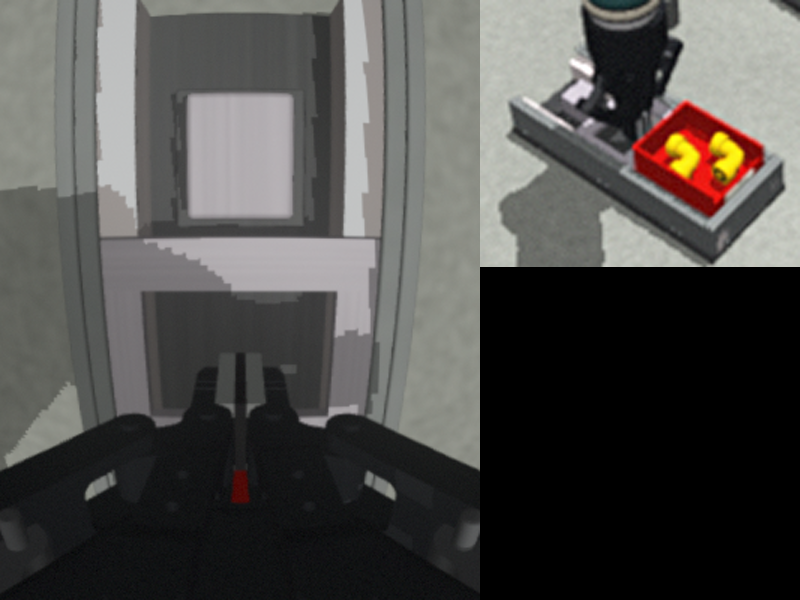

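The force rose and the motion stalled, so this is probably the stop. One more small push to confirm.

Call:
carry_out([
  {"gripper": 1,"dx": 0,"dy": 0,"dz": 0.02,"rx": 0,"ry": 0,"rz": 0},
  {"gripper": 1,"dx": 0,"dy": 0,"dz": 0.03,"rx": 0,"ry": 0,"rz": 0},
  {"gripper": 1,"dx": 0,"dy": 0,"dz": 0.03,"rx": 0,"ry": 0,"rz": 0},
])

```text
time: 6.45
tool_pos: [0.513, 0.1782, 0.2028]
tool_rot: [[0.019, -0.096, -0.995], [-0.001, -0.995, 0.096], [-1.0, -0.001, -0.019]]
ft_force: [14.1, -1.3, -4.8]
opening: 0.0001
```

```bash
python3 -c "
from h import *
plan([.5189,.1774,.2024],-5.5)"
```

```text
t 6.45 tcp [0.513  0.1782 0.2028] d [ 0.005  0.003 -0.06 ] r [-0.    -0.012  0.001] F [14.1 -1.3 -4.8] j7 -89.0 open 0.0001
```

Call:
carry_out([
  {"gripper": 1,"dx": 0,"dy": 0,"dz": -0.04,"rx": 0,"ry": 0,"rz": 0},
  {"gripper": 1,"dx": 0,"dy": 0,"dz": -0.1,"rx": 0,"ry": 0,"rz": 0},
  {"gripper": 1,"dx": 0,"dy": 0,"dz": -0.14,"rx": 0,"ry": 0,"rz": 0},
  {"gripper": 1,"dx": 0,"dy": 0,"dz": -0.14,"rx": 0,"ry": 0,"rz": 0},
])

```text
time: 6.95
tool_pos: [0.5194, 0.1771, 0.2011]
tool_rot: [[-0.004, -0.094, -0.996], [-0.001, -0.996, 0.094], [-1.0, 0.001, 0.004]]
ft_force: [0.2, -0.7, 0.1]
opening: -0.0001
```

```bash
python3 c.py 9
```

```text
t 7.05 tcp [0.5195 0.1772 0.2012] d [ 0.011 -0.001 -0.613] r [ 0.001  0.002 -0.   ] F [ 0.9 -0.4  1.1] j7 -88.9 open 0.0001
```

View pics/c9.png

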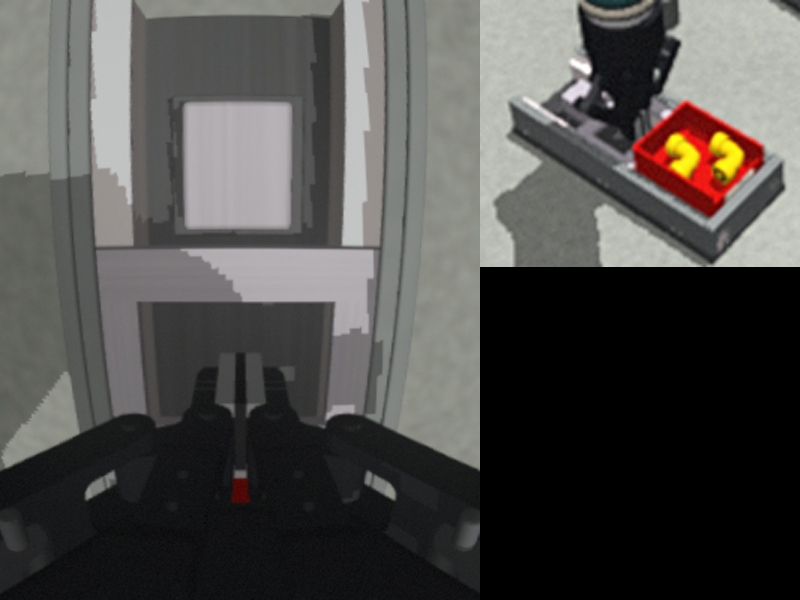

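Forces are zero and the fingers are free. Next I go straight up.

Call:
carry_out([
  {"gripper": 1,"dx": -0.1,"dy": 0,"dz": 0,"rx": 0,"ry": 0,"rz": 0},
  {"gripper": 1,"dx": -0.3,"dy": 0,"dz": 0,"rx": 0,"ry": 0,"rz": 0},
  {"gripper": 1,"dx": -0.6,"dy": 0,"dz": 0,"rx": 0,"ry": 0,"rz": 0},
  {"gripper": 1,"dx": -1.0,"dy": 0,"dz": 0,"rx": 0,"ry": 0,"rz": 0},
  {"gripper": 1,"dx": -1.0,"dy": 0,"dz": 0,"rx": 0,"ry": 0,"rz": 0},
])

```text
time: 7.68
tool_pos: [0.5215, 0.1774, 0.3049]
tool_rot: [[0.006, -0.094, -0.996], [0.002, -0.996, 0.094], [-1.0, -0.003, -0.005]]
ft_force: [-0.6, -1.1, -1.3]
opening: -0.0001
```

Call:
carry_out([
  {"gripper": 1,"dx": -0.4,"dy": 0,"dz": -0.1,"rx": 0,"ry": 0,"rz": 0},
  {"gripper": 1,"dx": -0.8,"dy": 0,"dz": -0.3,"rx": 0,"ry": 0,"rz": 0},
  {"gripper": 1,"dx": -1.0,"dy": 0,"dz": -0.3,"rx": 0,"ry": 0,"rz": 0},
  {"gripper": 1,"dx": -1.0,"dy": 0,"dz": -0.3,"rx": 0,"ry": 0,"rz": 0},
])

```text
time: 8.18
tool_pos: [0.5506, 0.1744, 0.4026]
tool_rot: [[0.002, -0.094, -0.996], [0.001, -0.996, 0.094], [-1.0, -0.001, -0.002]]
ft_force: [-0.1, 0.1, -0.5]
opening: -0.0002
```

```bash
python3 c.py 10; python3 -c "
from h import *
snap('scene','scene10')
cv2.imwrite('pics/s10.png',cv2.resize(cv2.imread('pics/side10.png'),(800,500)))"
```

```text
t 8.28 tcp [0.5495 0.1745 0.4005] d [ 2.005e+00 -1.000e-03 -3.160e-01] r [ 0.001  0.002 -0.   ] F [ 0.3 -0.2 -0.5] j7 -98.3 open 0.0002
```

View pics/c10.png

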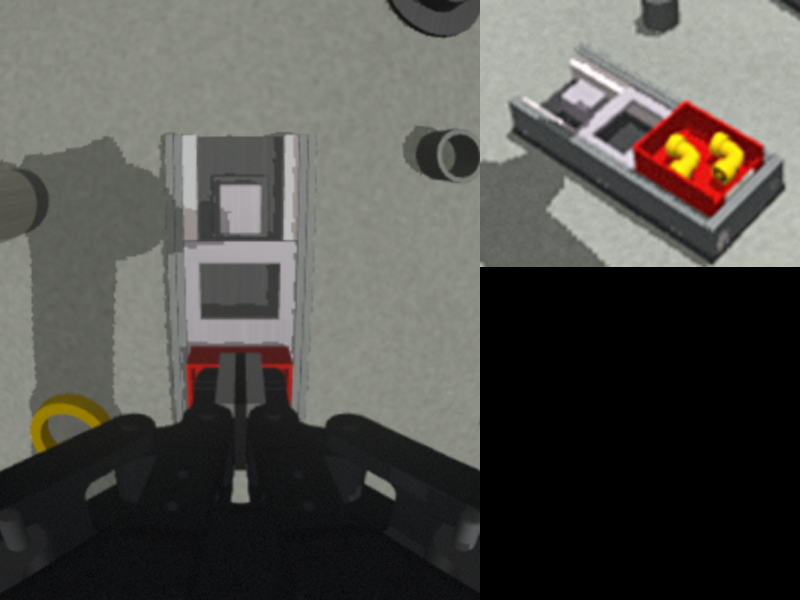

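View pics/s10.png

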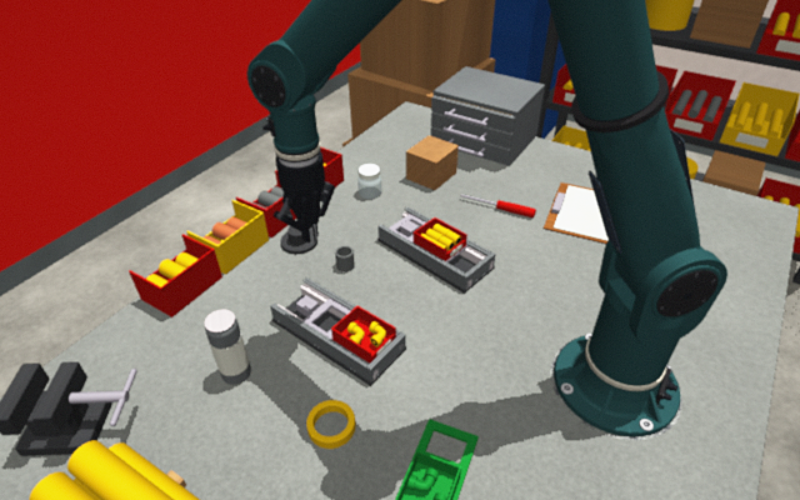

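```bash
python3 - <<'E'
from h import *
_,w=load('wrist10')
W=lambda u,v,z:on(w,160+u/1.5,v/1.5,z)
ax=np.array([np.cos(np.radians(-5.5)),np.sin(np.radians(-5.5)),0]); c0=np.array([.5885,.1707,0])
for n,u,v,z in(('bar rear',240,241,.038),('win rear',240,263,.038),('win front',240,319,.038),('catch rear',240,183,.044),('catch front',240,234,.044)):
    print(n,'lane x',round(80+1000*float((W(u,v,z)-c0)@ax),1))
print('catch width',np.linalg.norm(W(219,210,.044)-W(262,210,.044)))
a=cv2.imread('pics/side0.png').astype(int);b=cv2.imread('pics/side10.png').astype(int)
print('sleeve lane diff',np.abs(a-b)[165:230,300:400].max(),np.abs(a-b)[165:230,300:400].mean())
_,s=load('side10'); print(arm.observe()['ft_force'])
E
```

```text
bar rear lane x 55.7
win rear lane x 39.2
win front lane x -4.5
catch rear lane x 98.3
catch front lane x 61.8
catch width 0.030480211428708937
sleeve lane diff 16 1.9356410256410257
[ 0.75113353  0.48742182 -0.43877735]
```

```bash
python3 -c "
from h import *
print(arm.hand_in())"
```

```text
the job is handed in; nothing more can be done
None
```

The elbow tray is at its front stop, and its catch has sprung up again behind the rear edge. I handed the job in at about 8.3 s.

**What I did:** With the fingers shut, I reached through the finger window and pressed the elbow catch down about 15 mm (3–4 N). I then pushed the window's front edge towards the robot. Near the stop the push force rose from about 6.5 N to 14 N and the tray stalled. I backed off, raised the hand straight up and moved clear.

**Last checks:**
- **Tray position:** the rear edge measures x = 55.7 mm on the runner, against 56 mm expected at the stop. The window spans −4.5 to 39.2 mm, against −4 to 40 mm expected.
- **Catch:** taking its top at the full-up height of 44 mm, it measures 30.5 mm wide, spanning x = 61.8 to 98.3 mm. That fits a catch fully up and clear of the tray.
- **Sleeve tray:** that part of the side picture is unchanged, apart from image noise.
- **Other things:** the other things in view look untouched. I compared those by eye only, not by measurement.
- **Arm:** the force readings are near zero, and the hand is clear of everything.

**Disagreements:** During the slide I read 2–4 N of vertical force after the fingers had left the catch. It turned to −4.8 N while I pressed against the stop, and I took this for friction at the window edge. An early corner measurement from the side camera gave the runner about 100 mm wide instead of 112 mm. I used the wrist camera's catch and window measurements instead, which matched the given sizes to within about 2 mm.

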